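Find the socket that fits and nip up the nut

TASK

The hex nut on the left-hand assembly stand has to be nipped up, but its size is not known: try the sockets from the black holder on it until you have the one that fits, and stand any other socket you took out back in its own pocket. With the fitting socket pushed fully home over the nut, turn the nut clockwise (seen from above) by about an eighth of a turn, and finish still gripping the socket, seated on the nut. Leave the nuts on the two right-hand stands and the other things on the table alone.

Things in the scene. Friction and masses are not known exactly. Their poses are not given: they have to be found in the camera images.
- small_grip (a point): small socket, steel, for 19 mm nuts: 30 mm diameter, 34 mm tall, mouth down, with a dark hexagonal drive end on top (18 mm across flats, 44 mm tall) by which it is gripped. Point: centre of the drive end, 22 mm below its top, 56 mm above the mouth's rim. z up the socket; y square to a pair of its flats, x to a corner
- socket_small: the same small socket (about 140 g), origin at the centre of the rim of its mouth, axes as its grip point. The hexagonal mouth is 20.6 mm across flats and 26 mm deep, flats parallel to those of the drive end
- medium_grip (a point): medium socket, steel, for 24 mm nuts: 38 mm diameter, 34 mm tall, mouth down, with a dark hexagonal drive end on top (18 mm across flats, 44 mm tall) by which it is gripped. Point: centre of the drive end, 22 mm below its top, 56 mm above the mouth's rim. z up the socket; y square to a pair of its flats, x to a corner
- socket_medium: the same medium socket (about 200 g), origin at the centre of the rim of its mouth, axes as its grip point. The hexagonal mouth is 26.0 mm across flats and 26 mm deep, flats parallel to those of the drive end
- large_grip (a point): large socket, steel, for 30 mm nuts: 46 mm diameter, 34 mm tall, mouth down, with a dark hexagonal drive end on top (18 mm across flats, 44 mm tall) by which it is gripped. Point: centre of the drive end, 22 mm below its top, 56 mm above the mouth's rim. z up the socket; y square to a pair of its flats, x to a corner
- socket_large: the same large socket (about 280 g), origin at the centre of the rim of its mouth, axes as its grip point. The hexagonal mouth is 32.4 mm across flats and 26 mm deep, flats parallel to those of the drive end
- stand_a: one of three alike stands fixed to the table: grey 88 mm round foot, 66 mm disc and 50 mm washer on top, a stud with a hex nut; origin under its centre. The one to be done stands alone on the left (y above 0.04), two wait on the right (y below 0). The three nuts are 19, 24 and 30 mm across flats; which stand has which is not told: try
- nut_a_seat (a point): centre of the underside of the hex nut of stand_a, on top of the washer, 43 mm above the table, where the rim of a seated socket rests. y square to a pair of the nut's flats, x to a corner, z up. A 19, 24 or 30 mm nut is 12, 15 or 18 mm tall, its top bevelled 1.6 mm; the stud stands 4 mm out of it
- nut_a (a joint): turn of the nut of stand_a in rad, 0 as found, growing clockwise seen from above; stiff (0.12 N m), stays where left. The right socket lags up to 20 degrees (play, give of the grip) before it takes the nut along; one size too big slides over fully but turns without taking the nut; one too small stays on top of the nut
- stand_b: one of three alike stands fixed to the table: grey 88 mm round foot, 66 mm disc and 50 mm washer on top, a stud with a hex nut; origin under its centre. The one to be done stands alone on the left (y above 0.04), two wait on the right (y below 0). The three nuts are 19, 24 and 30 mm across flats; which stand has which is not told: try
- nut_b_seat (a point): centre of the underside of the hex nut of stand_b, on top of the washer, 43 mm above the table, where the rim of a seated socket rests. y square to a pair of the nut's flats, x to a corner, z up. A 19, 24 or 30 mm nut is 12, 15 or 18 mm tall, its top bevelled 1.6 mm; the stud stands 4 mm out of it
- nut_b (a joint): turn of the nut of stand_b in rad, 0 as found, growing clockwise seen from above; stiff (0.12 N m), stays where left. The right socket lags up to 20 degrees (play, give of the grip) before it takes the nut along; one size too big slides over fully but turns without taking the nut; one too small stays on top of the nut
- stand_c: one of three alike stands fixed to the table: grey 88 mm round foot, 66 mm disc and 50 mm washer on top, a stud with a hex nut; origin under its centre. The one to be done stands alone on the left (y above 0.04), two wait on the right (y below 0). The three nuts are 19, 24 and 30 mm across flats; which stand has which is not told: try
- nut_c_seat (a point): centre of the underside of the hex nut of stand_c, on top of the washer, 43 mm above the table, where the rim of a seated socket rests. y square to a pair of the nut's flats, x to a corner, z up. A 19, 24 or 30 mm nut is 12, 15 or 18 mm tall, its top bevelled 1.6 mm; the stud stands 4 mm out of it
- nut_c (a joint): turn of the nut of stand_c in rad, 0 as found, growing clockwise seen from above; stiff (0.12 N m), stays where left. The right socket lags up to 20 degrees (play, give of the grip) before it takes the nut along; one size too big slides over fully but turns without taking the nut; one too small stays on top of the nut
- holder: black socket holder, fixed, a block 66 x 206 x 22 mm with three round pockets 12 mm deep; origin at the centre of its underside, y along it. Each pocket is 4 mm wider than its socket; a socket in its pocket has its rim 10 mm above the table and so its drive end's centre 66 mm above the table
- small_pocket (a point): centre of the floor of the small socket's pocket, 10 mm above the table, at y = -64 mm in the holder's frame
- medium_pocket (a point): centre of the floor of the medium socket's pocket, 10 mm above the table, at y = -6 mm in the holder's frame
- large_pocket (a point): centre of the floor of the large socket's pocket, 10 mm above the table, at y = 62 mm in the holder's frame
- threadlocker: small red bottle, 19 x 32 x 93 mm, standing, origin at the centre of its underside; a bystander
- spare_disc: loose machined disc, 66 mm across, 10 mm thick, origin at the centre of its underside; a bystander
- bit_case: blue and black bit case, 46 x 158 x 22 mm, origin at the centre of its underside; a bystander
- post_1: chromed domed post, 76 mm across, 59 mm tall, origin at the centre of its underside; a bystander
Things that resemble listed ones, but are neither listed nor needed, are in the scene too. What is shaped like the socket_small but red is not meant.

How it is judged (in metres and radians):
On the way:
1. a socket is fully down over the left stand's nut, before the nut has been turned more than a little (20 degrees) (((world y of small_grip above 0.04 m and height (world z) of small_grip below 0.1025 m and angle between small_grip's own z axis and vertical below 0.08 rad and ((horizontal distance between small_grip and nut_a_seat below 0.004 m and value of joint nut_a below 0.35 rad) or (horizontal distance between small_grip and nut_b_seat below 0.004 m and value of joint nut_b below 0.35 rad) or (horizontal distance between small_grip and nut_c_seat below 0.004 m and value of joint nut_c below 0.35 rad))) or (world y of medium_grip above 0.04 m and height (world z) of medium_grip below 0.1025 m and angle between medium_grip's own z axis and vertical below 0.08 rad and ((horizontal distance between medium_grip and nut_a_seat below 0.004 m and value of joint nut_a below 0.35 rad) or (horizontal distance between medium_grip and nut_b_seat below 0.004 m and value of joint nut_b below 0.35 rad) or (horizontal distance between medium_grip and nut_c_seat below 0.004 m and value of joint nut_c below 0.35 rad))) or (world y of large_grip above 0.04 m and height (world z) of large_grip below 0.1025 m and angle between large_grip's own z axis and vertical below 0.08 rad and ((horizontal distance between large_grip and nut_a_seat below 0.004 m and value of joint nut_a below 0.35 rad) or (horizontal distance between large_grip and nut_b_seat below 0.004 m and value of joint nut_b below 0.35 rad) or (horizontal distance between large_grip and nut_c_seat below 0.004 m and value of joint nut_c below 0.35 rad))))), for 0.1 s.
At the end, for the whole second after the job is handed in: The fingers grip a socket (over 2 N) that sits upright (0.08 rad), fully down (rim within 3.5 mm of the washer, axes within 4 mm) over the left nut, which is at rest, turned clockwise 0.35 to 1.15 rad. The other sockets stand upright in their own pockets (4 mm) (((contact force between the fingers and socket_small above 2 N and world y of small_grip above 0.04 m and height (world z) of small_grip below 0.1025 m and angle between small_grip's own z axis and vertical below 0.08 rad and ((horizontal distance between small_grip and nut_a_seat below 0.004 m and value of joint nut_a between 0.35 and 1.15 rad) or (horizontal distance between small_grip and nut_b_seat below 0.004 m and value of joint nut_b between 0.35 and 1.15 rad) or (horizontal distance between small_grip and nut_c_seat below 0.004 m and value of joint nut_c between 0.35 and 1.15 rad))) or (contact force between the fingers and socket_medium above 2 N and world y of medium_grip above 0.04 m and height (world z) of medium_grip below 0.1025 m and angle between medium_grip's own z axis and vertical below 0.08 rad and ((horizontal distance between medium_grip and nut_a_seat below 0.004 m and value of joint nut_a between 0.35 and 1.15 rad) or (horizontal distance between medium_grip and nut_b_seat below 0.004 m and value of joint nut_b between 0.35 and 1.15 rad) or (horizontal distance between medium_grip and nut_c_seat below 0.004 m and value of joint nut_c between 0.35 and 1.15 rad))) or (contact force between the fingers and socket_large above 2 N and world y of large_grip above 0.04 m and height (world z) of large_grip below 0.1025 m and angle between large_grip's own z axis and vertical below 0.08 rad and ((horizontal distance between large_grip and nut_a_seat below 0.004 m and value of joint nut_a between 0.35 and 1.15 rad) or (horizontal distance between large_grip and nut_b_seat below 0.004 m and value of joint nut_b between 0.35 and 1.15 rad) or (horizontal distance between large_grip and nut_c_seat below 0.004 m and value of joint nut_c between 0.35 and 1.15 rad)))) and (contact force between the fingers and socket_small above 2 N or (height (world z) of small_grip below 0.07 m and horizontal distance between small_grip and small_pocket below 0.008 m and angle between small_grip's own z axis and vertical below 0.12 rad)) and (contact force between the fingers and socket_medium above 2 N or (height (world z) of medium_grip below 0.07 m and horizontal distance between medium_grip and medium_pocket below 0.008 m and angle between medium_grip's own z axis and vertical below 0.12 rad)) and (contact force between the fingers and socket_large above 2 N or (height (world z) of large_grip below 0.07 m and horizontal distance between large_grip and large_pocket below 0.008 m and angle between large_grip's own z axis and vertical below 0.12 rad)) and velocity of joint each of nut_a, nut_b, nut_c below 0.1 rad/s); the arm keeps its last pose, push and grip.
It fails at once if a nut on one of the two right-hand stands was turned ((world y of nut_a_seat below 0.04 m and (value of joint nut_a above 0.2 rad or value of joint nut_a below -0.2 rad)) or (world y of nut_b_seat below 0.04 m and (value of joint nut_b above 0.2 rad or value of joint nut_b below -0.2 rad)) or (world y of nut_c_seat below 0.04 m and (value of joint nut_c above 0.2 rad or value of joint nut_c below -0.2 rad))).
It fails at once if the nut was turned far too much (over 75 degrees) (value of joint any of nut_a, nut_b, nut_c above 1.3 rad).
It fails at once if a bystander was knocked away (more than 40 mm) (distance of any of threadlocker, spare_disc, bit_case, post_1 from where it was at the start of the episode above 0.04 m).
It also fails if it takes over 72 s, if anything falls off the work surface, if the arm or the gripper's body presses on something with over 40 N, if the wrist force passes 120 N, or if a joint passes its speed limit or range.

ROBOT

A 6-joint arm with a two-finger parallel gripper is mounted at the origin on a cart in front of the work surface, level with it; the furniture and walls round the work are solid. World frame = base frame: x ahead of the robot, y to its left, z up, the work surface at z = 0. Lengths are in mm, angles in rad, forces in N, time in s.
With the tool pointing down it reaches from about 300 to 775 mm from the base axis. Payload 14.6 kg.
Tool frame: the origin (TCP) lies on the centre line of the jaws, within the pads' length; the fingertips stand 8 mm ahead of it and the grasp point (between the pads) lies 11 mm behind it; z points along the fingers, y is the direction in which the jaws open and shut (so a half turn about z gives the same grasp; the last joint's range is limited). The gripper opens to 94 mm and grips with 3 to 60 N. Pads are 16 mm wide; open, the fingers measure 119 mm over their backs; the gripper's body (75 mm by 177 mm) begins 78 mm behind the grasp point.
Start: joints at [-1.332, 0.3, 1.521, -0, 1.321, -0.067], TCP at [165.574, -524.475, 177.446] pointing down, gripper open.
Joint ranges: [-3.03, 3.03], [-0.79, 2.21], [0.23, 2.52], [-1.04, 4.18], [0, 3.07], [-2.55, 2.55]. Speed limits (rad/s): [2.22, 2.22, 2.57, 3.14, 3.14, 3.14].

INTERFACE

Orientations are given as [roll, pitch, yaw] about the fixed x, y, z axes, in that order (R = Rz(yaw) Ry(pitch) Rx(roll)).
In Python, from cell import read_state, cams, manip gives the robot as it stands.
- The arm moves only by the shell command python3 -m handwheel 'ROWS' [OPENING] [FORCE]. ROWS is JSON, a list of rows, each a list of 4 numbers: the shift along the tool's x, y, z in m, then the turn about the tool's z in degrees. In form: [[dx, dy, dz, turn], ...]. A call has 1 to 5 rows; each row is the pose to reach, as a shift and turn from the pose measured when the call began, along the tool's axes at that moment; what a row does not reach only later rows make up. A row lasts 1/8 s, in which the tool goes at most 62.5 mm and 10.7 degrees, less where a joint would pass 70% of its speed; a pose out of reach is approached as far as the arm can. A call with a gripper value outside its range is refused whole. OPENING is the closure, from 0 (fully open) to 1 (shut), set as the call begins (- or left out, the last holds). The fingers move at their own pace and stop on an object; FORCE is the grip in N (left out, the last holds). Time passes only in rows, so rows that repeat a pose let the fingers close. It gives the time, the measured TCP pose, the force and the opening at its end, in the units of the state.
- read_state(): the state, without advancing time (a new reading comes with each control period).
- cams.camera(name): name is "scene" or "top"; returns the picture (420x560x3 uint8, red, green, blue); there is no depth.
- cams.get_calibration(name): a dict with "vertical_fov" (degrees; the focal length in pixels is half the picture's height over the tangent of half this angle, whatever the lens; pixels are square), "cx", "cy" (the principal point, pixels), "R" (3x3) and "t" (3): a world point X has camera coordinates R X + t. Camera axes: x right, y down, z forward; pixel columns grow to the right and rows downward; lengths in mm; the calibration is good to about 2 mm. A picture is of the moment at which its call begins. get_calibration takes no time and is no camera call.
- manip.sign_off(): hands the job in, once; it reports no verdict.
The state is a dict: "clock": time; "joints": joint angles; "qd": joint speeds; "effort": joint torques, N m; "eef_pos": TCP position; "eef_rot": TCP orientation; "wrist_force": force on the tool from outside, world axes, zero at the start; "moment": the same for the moment, N m; "finger_gap": finger opening in mm.
Only numpy, scipy, OpenCV 4.12 (cv2) and the standard library are available. Lean on these libraries where they do the work, as an engineer would, in place of code of your own. Each camera call takes 0.05 s, during which the arm holds its last target. There are 200 camera calls.

## Working session

There is one attempt and no reset: what is moved stays moved. The work goes in short steps, Python scripts to look and compute and a shell command to move; the robot and the scene stay as the last step left them, time stands still between calls to the robot, and variables do not carry over. Pictures are saved under pics/ and viewed, about 8 in all and at most 12, crops included, and the job is handed in when it is done.

```bash
ls; mkdir -p pics; python3 - <<'E'
from cell import read_state,cams
import cv2,numpy as np
for n in("scene","top"):
    im=cams.camera(n); cv2.imwrite(f"pics/{n}0.png",im[:,:,::-1]); c=cams.get_calibration(n); print(n,c)
print(read_state())
E
```

```text
pics
scene {'vertical_fov': 47.12589658642193, 'cx': 283.6309137634165, 'cy': 207.99773949060076, 'R': array([[-0.74933859, -0.66198379,  0.01640546],
       [-0.38447496,  0.4147718 , -0.82470804],
       [ 0.53913883, -0.62429305, -0.56532071]]), 't': array([357.52397279, 282.70894817, 966.83091206])}
top {'vertical_fov': 52.62174659530271, 'cx': 284.7074764071212, 'cy': 211.24908485460077, 'R': array([[-0.02403026, -0.99970436, -0.00370616],
       [-0.99554275,  0.02426809, -0.09113558],
       [ 0.09119858,  0.00149963, -0.9958316 ]]), 't': array([ -40.94704261,  531.88920999, 1310.84326564])}
{'clock': 0.1, 'joints': array([-1.33162451e+00,  3.00429550e-01,  1.52149317e+00, -2.39943424e-05,
        1.32069803e+00, -6.66137997e-02]), 'qd': array([-0.0007186 , -0.00121814, -0.00252337,  0.00066672, -0.00072243,
       -0.00028433]), 'effort': array([ 1.75353922e-03, -5.32645261e+01, -3.53283119e+01,  7.09377229e-02,
        2.34889443e-02, -6.12044687e-05]), 'eef_pos': array([ 165.49632463, -524.24367691,  176.94632228]), 'eef_rot': array([-3.14056529e+00, -4.52446319e-05,  3.05791547e-01]), 'wrist_force': array([-0.93090147,  0.00509912, -0.56070498]), 'moment': array([ 0.0652421 , -0.02660093,  0.03650714]), 'finger_gap': 93.74798576225427}
```

View pics/scene0.png

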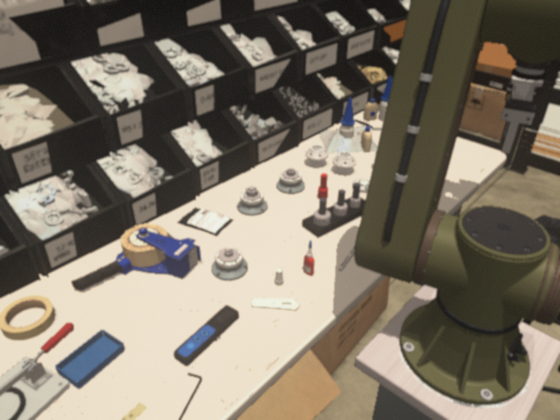

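View pics/top0.png

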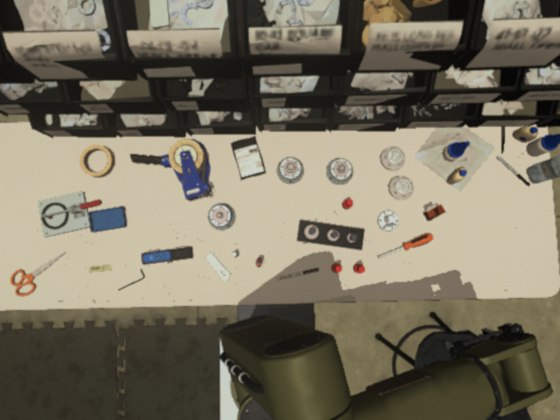

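Left stand is at top (220,216), the right stands at (290,169) and (340,169), and the holder at (331,234), with its large pocket towards the left. Next I'll enlarge these.

```bash
cat > h.py <<'E'
import numpy as np,cv2
from cell import read_state,cams
def cal(n):
    c=cams.get_calibration(n); return c,210/np.tan(np.radians(c["vertical_fov"]/2))
def ray(n,u,v):
    c,f=cal(n); R,t=np.array(c["R"]),np.array(c["t"])
    return -R.T@t, R.T@np.array([(u-c["cx"])/f,(v-c["cy"])/f,1])
def onz(n,u,v,z):
    o,d=ray(n,u,v); return (o+d*(z-o[2])/d[2])
def proj(n,X):
    c,f=cal(n); p=np.array(c["R"])@np.array(X,float)+c["t"]; return c["cx"]+f*p[0]/p[2], c["cy"]+f*p[1]/p[2]
def shot(n,k=1): return np.mean([cams.camera(n).astype(float) for _ in range(k)],0)
E
python3 - <<'E'
from h import *
t=shot("top",3);s=shot("scene",3)
np.save("t0.npy",t);np.save("s0.npy",s)
def crop(im,u,v,w,h,W,H): return cv2.resize(im[v:v+h,u:u+w,::-1].clip(0,255).astype(np.uint8),(W,H),interpolation=cv2.INTER_CUBIC)
A=crop(t,200,196,40,40,200,200);B=crop(t,270,149,40,40,200,200);C=crop(t,320,149,40,40,200,200)
D=crop(t,292,214,80,40,400,200)
E=crop(s,205,240,50,40,250,200);F=crop(s,230,160,80,60,267,200);G=crop(s,300,165,80,70,229,200)
r1=np.hstack([A,B,C]);r1=np.hstack([r1,np.zeros((200,200,3),np.uint8)])
r2=np.hstack([D,np.zeros((200,400,3),np.uint8)])
r3=np.hstack([E,F,G]);r3=np.hstack([r3,np.zeros((200,800-r3.shape[1],3),np.uint8)])
cv2.imwrite("pics/z1.png",np.vstack([r1,r2,r3]))
E
```

```text
(no output)
```

View pics/z1.png

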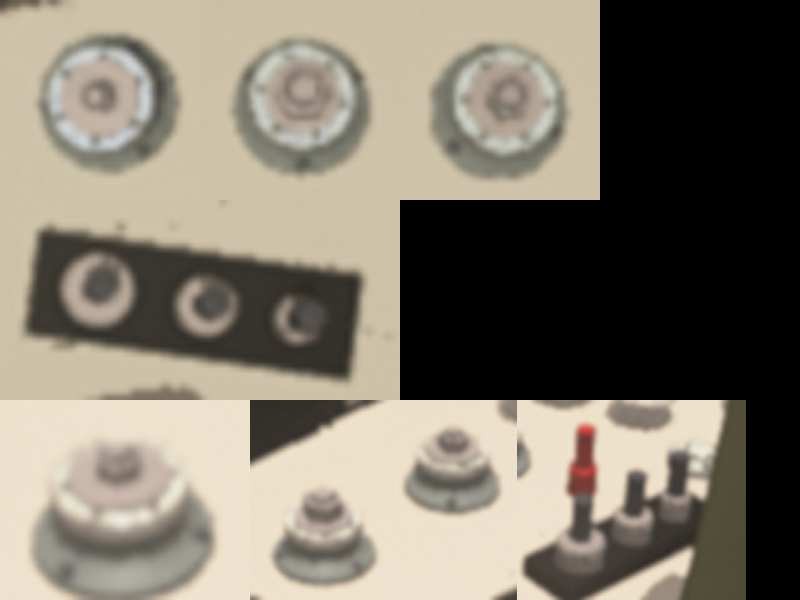

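The left nut looks like the smallest of the three, about 7 px across corners against 11 and 9. Next I'll measure it precisely.

```bash
python3 - <<'E'
from h import *
t=np.load("t0.npy");s=np.load("s0.npy")
# holder: dark mask in top, upscaled
K=6
def up(im,u,v,w,h): return cv2.resize(im[v:v+h,u:u+w].astype(np.float32),None,fx=K,fy=K,interpolation=cv2.INTER_CUBIC)
def topx(p,u,v): return (p+0.5)/K-0.5+np.array([u,v])
z=up(t,285,208,95,50).mean(2)
m=((z<110)*255).astype(np.uint8)
cs=max(cv2.findContours(m,cv2.RETR_EXTERNAL,cv2.CHAIN_APPROX_NONE)[0],key=cv2.contourArea)
r=cv2.minAreaRect(cv2.convexHull(cs)); b=topx(cv2.boxPoints(r),285,208)
P=np.array([onz("top",*p,22) for p in b]); print("holder corners",b.round(1).tolist());print(P.round(1), [np.linalg.norm(P[i]-P[i-1]).round(1) for i in range(4)])
c=P.mean(0); e=[P[i]-P[i-1] for i in range(4)]; L=max(e,key=np.linalg.norm); yv=L/np.linalg.norm(L); yv*=np.sign(yv[1])
print("c",c,"yaw of y",np.degrees(np.arctan2(yv[1],yv[0])))
for n,y in(("s",-64),("m",-6),("l",62)): print(n,(c+yv*y).round(1), "proj top of body z44",np.round(proj("top",[*(c+yv*y)[:2],44]),1),"drive top z88",np.round(proj("top",[*(c+yv*y)[:2],88]),1),"scene z88",np.round(proj("scene",[*(c+yv*y)[:2],88]),1))
# light body blobs inside holder
m2=cv2.bitwise_and(((z>110)*255).astype(np.uint8),cv2.drawContours(np.zeros_like(m),[cv2.convexHull(cs)],-1,255,-1))
for q in cv2.findContours(m2,cv2.RETR_EXTERNAL,cv2.CHAIN_APPROX_NONE)[0]:
    if cv2.contourArea(q)>1500:
        (x,y),rad=cv2.minEnclosingCircle(q); pp=topx(np.array([x,y]),285,208); print("body",pp.round(2),rad/K,onz("top",*pp,44).round(1))
# stands: ring colours
for nm,u,v in(("L",220,215),("B",290,168),("C",340,168)):
    im=up(t,u-22,v-22,44,44); cc=np.array([22,22])*K
    print(nm,"row through centre", [tuple(im[int(cc[1]),i].astype(int)) for i in range(30,234,12)])
# scene light rays
E
```

```text
holder corners [[296.4, 240.8], [299.3, 219.0], [364.3, 227.8], [361.3, 249.6]]
[[ 437.1  -88.1   22. ]
 [ 505.4  -99.2   22. ]
 [ 472.9 -301.9   22. ]
 [ 404.9 -289.9   22. ]] [np.float64(204.4), np.float64(69.1), np.float64(205.3), np.float64(69.0)]
c [ 455.06274298 -194.78893433   22.        ] yaw of y 80.88851448932785
s [ 444.9 -258.    22. ] proj top of body z44 [351.7 236.8] drive top z88 [353.9 236.3] scene z88 [355.4 183.2]
m [ 454.1 -200.7   22. ] proj top of body z44 [333.  234.3] drive top z88 [334.6 233.7] scene z88 [340.3 190.2]
l [ 464.9 -133.6   22. ] proj top of body z44 [311.1 231.3] drive top z88 [311.9 230.7] scene z88 [321.7 198.8]
body [332.59 234.83] 5.848222096761067 [ 452.4 -199.5   44. ]
body [311.07 231.54] 7.217357635498047 [ 464.2 -133.6   44. ]
L row through centre [(np.int64(205), np.int64(194), np.int64(169)), (np.int64(205), np.int64(195), np.int64(170)), (np.int64(201), np.int64(190), np.int64(166)), (np.int64(157), np.int64(155), np.int64(143)), (np.int64(194), np.int64(197), np.int64(196)), (np.int64(190), np.int64(178), np.int64(164)), (np.int64(1
[... 1443 characters left out ...]
int64(135), np.int64(131), np.int64(116)), (np.int64(116), np.int64(116), np.int64(104)), (np.int64(160), np.int64(160), np.int64(148)), (np.int64(165), np.int64(162), np.int64(149)), (np.int64(176), np.int64(161), np.int64(146)), (np.int64(160), np.int64(147), np.int64(133)), (np.int64(130), np.int64(120), np.int64(110)), (np.int64(165), np.int64(152), np.int64(138)), (np.int64(167), np.int64(153), np.int64(139)), (np.int64(135), np.int64(124), np.int64(113)), (np.int64(178), np.int64(163), np.int64(148)), (np.int64(189), np.int64(186), np.int64(173)), (np.int64(166), np.int64(169), np.int64(156)), (np.int64(167), np.int64(160), np.int64(141)), (np.int64(205), np.int64(194), np.int64(168))]
```

```bash
python3 - <<'E'
from h import *
K=6
out=[]
for n,u,v in(("top",220,215),("scene",229,257)):
    im=np.load("t0.npy" if n=="top" else "s0.npy")
    h=26; z=cv2.resize(im[v-h:v+h,u-h:u+h].astype(np.float32),None,fx=K,fy=K,interpolation=cv2.INTER_CUBIC)
    R=(z[...,0]-z[...,2])/z[...,0]; 
    print(n,"ratio row",[round(float(R[h*K,i]),2) for i in range(0,2*h*K,12)])
    for th in(.09,.11,.13):
        m=(R>th).astype(np.uint8)*255
        m=cv2.morphologyEx(m,cv2.MORPH_OPEN,np.ones((9,9)))
        k,lab,st,ce=cv2.connectedComponentsWithStats(m)
        # component nearest centre with decent size
        best=[i for i in range(1,k) if 1500<st[i,4]<30000]
        for i in best:
            q=max(cv2.findContours((lab==i).astype(np.uint8),cv2.RETR_EXTERNAL,cv2.CHAIN_APPROX_NONE)[0],key=cv2.contourArea)
            (x,y),ax,a=cv2.fitEllipse(cv2.convexHull(q)); px=((x+.5)/K-.5+u-h,(y+.5)/K-.5+v-h)
            print(n,th,"ell",np.round(px,2),np.round(np.array(ax)/K,2),round(a),"z43",onz(n,*px,43).round(1),"z55",onz(n,*px,55).round(1))
    out.append(np.hstack([z.clip(0,255).astype(np.uint8)[...,::-1], cv2.cvtColor((R.clip(0,.25)*1000).astype(np.uint8),cv2.COLOR_GRAY2BGR)]))
cv2.imwrite("pics/L.png",cv2.resize(np.vstack(out),(600,600)))
c,f=cal("top");print(-c["R"].T@c["t"],f); c,f=cal("scene");print(-c["R"].T@c["t"],f)
E
```

```text
top ratio row [0.17, 0.17, 0.17, 0.18, 0.18, 0.17, 0.17, 0.16, 0.02, 0.05, 0.16, 0.16, 0.16, 0.17, 0.15, 0.16, 0.17, 0.03, -0.02, 0.13, 0.1, 0.18, 0.18, 0.17, 0.17, 0.18]
top 0.09 ell [219.51 215.01] [15.33 16.12] 128 z43 [522.2 148.4  43. ] z55 [521.2 146.5  55. ]
top 0.11 ell [219.58 215.05] [14.93 15.51] 122 z43 [522.1 148.2  43. ] z55 [521.1 146.3  55. ]
top 0.13 ell [219.59 215.04] [14.39 15.02] 131 z43 [522.1 148.1  43. ] z55 [521.1 146.3  55. ]
scene ratio row [0.13, 0.13, 0.14, 0.13, 0.13, 0.14, 0.16, 0.14, 0.15, 0.15, 0.15, 0.15, 0.15, 0.15, 0.15, 0.15, 0.15, 0.15, 0.12, 0.1, 0.18, 0.14, 0.13, 0.14, 0.14, 0.13]
[ 408.98743304  -55.80865616 1353.70141929] 424.6997824912432
[-144.65506889  723.00119693  773.85653275] 481.51954524764506
```

View pics/L.png

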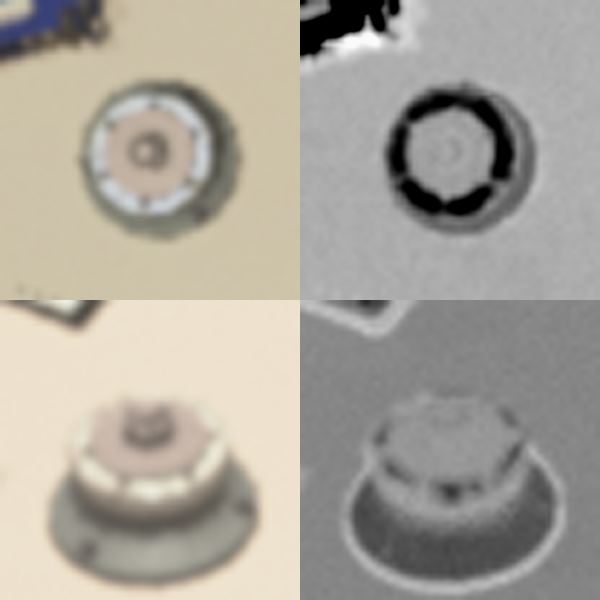

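```bash
python3 - <<'E'
from h import *
K=6
print("stud top view",onz("top",219.75,214.9,59).round(1),"scene",onz("scene",228.4,250.6,59).round(1))
for n,u,v,z0 in(("top",222,217,4),("scene",229,262,4)):
    im=np.load("t0.npy" if n=="top" else "s0.npy"); h=28
    z=cv2.resize(im[v-h:v+h,u-h:u+h].astype(np.float32),None,fx=K,fy=K,interpolation=cv2.INTER_CUBIC)
    tab=np.median(z.reshape(-1,3),0) if n=="top" else z[-5:,10:60].reshape(-1,3).mean(0)
    d=np.linalg.norm(z-tab,axis=2); m=(d>35).astype(np.uint8)
    m=cv2.morphologyEx(m,cv2.MORPH_CLOSE,np.ones((15,15)));m=cv2.morphologyEx(m,cv2.MORPH_OPEN,np.ones((9,9)))
    k,lab,st,ce=cv2.connectedComponentsWithStats(m); i=lab[h*K,h*K]
    q=max(cv2.findContours((lab==i).astype(np.uint8),cv2.RETR_EXTERNAL,cv2.CHAIN_APPROX_NONE)[0],key=cv2.contourArea)[:,0,:]
    P=(q+.5)/K-.5+np.array([u-h,v-h])
    W=np.array([onz(n,*p,z0)[:2] for p in P])
    # keep points near true foot circle: iterative circle fit with r=44
    from scipy.optimize import least_squares
    r=least_squares(lambda a:np.linalg.norm(W-a[:2],axis=1)-a[2],[523,148,44],loss="soft_l1")
    e=np.abs(r.fun); print(n,r.x.round(1),"med resid",np.median(e).round(2),len(W))
    W2=W[np.abs(np.linalg.norm(W-r.x[:2],axis=1)-r.x[2])<1.5]
    r=least_squares(lambda a:np.linalg.norm(W2-a[:2],axis=1)-44,r.x[:2]);print(" fixed r",r.x.round(1),len(W2),np.std(r.fun).round(2))
E
```

```text
stud top view [521.2 145.2  59. ] scene [515.4 151.6  59. ]
top [522.3 148.5  45.4] med resid 0.38 487
 fixed r [522.3 148.5] 487 0.5
scene [523.1 145.1  51. ] med resid 4.02 627
 fixed r [518.4 147.9] 121 3.52
```

```bash
python3 -m handwheel '[[0.05,-0.0245,0,-10],[0.1,-0.049,0,-20],[0.15,-0.0735,0,-30],[0.2,-0.098,0,-40],[0.25,-0.1225,0,-50]]' 0.4 20; python3 go.py 445 -258 130 85
```

```text
clock: 1.02
eef_pos: [368.2, -331.0, 177.6]
eef_rot: [3.141, 0.0, 1.184]
wrist_force: [1.2, -1.4, -0.7]
finger_gap: 56.6
t 1.02 pos [ 368.2 -331.   177.6] rot [180.    0.   67.8] j6 -0.42 F [ 1.2 -1.4 -0.7] M [-0.08 -0.03 -0.03] gap 56.6
shift [0.0965 0.0436 0.0476] turn -17.2
```

```bash
python3 -m handwheel '[[0.05,0.022,0,-9],[0.0965,0.0436,0.01,-17],[0.0965,0.0436,0.03,-17],[0.0965,0.0436,0.03,-17]]' 0.45 20; python3 go.py 445 -258 58 85; python3 - <<'E'
from h import *
t=shot("top",2);s=shot("scene",2)
def crop(im,u,v,w,h,W,H): return cv2.resize(im[v:v+h,u:u+w,::-1].clip(0,255).astype(np.uint8),(W,H),interpolation=cv2.INTER_CUBIC)
for n in("top","scene"): print(n,"tip",proj(n,[445,-258,139]),"drive top",proj(n,[445,-258,88]))
cv2.imwrite("pics/p1.png",np.hstack([crop(t,310,190,80,80,400,400),crop(s,310,110,80,100,320,400)]))
E
```

```text
clock: 1.52
eef_pos: [444.6, -257.4, 146.6]
eef_rot: [-3.14, -0.001, 1.482]
wrist_force: [0.1, -0.3, -0.9]
finger_gap: 51.9
t 1.52 pos [ 444.6 -257.4  146.6] rot [-1.799e+02 -1.000e-01  8.490e+01] j6 -0.51 F [ 0.1 -0.3 -0.9] M [ 0.   -0.08  0.02] gap 51.9
shift [-0.0007  0.0006  0.0885] turn -0.1
top tip (np.float64(356.7743334810654), np.float64(235.74569872759872)) drive top (np.float64(353.940871224675), np.float64(236.3233819377992))
scene tip (np.float64(357.2613529773174), np.float64(166.90315286497506)) drive top (np.float64(355.3451056860345), np.float64(183.16755866593252))
```

View pics/p1.png

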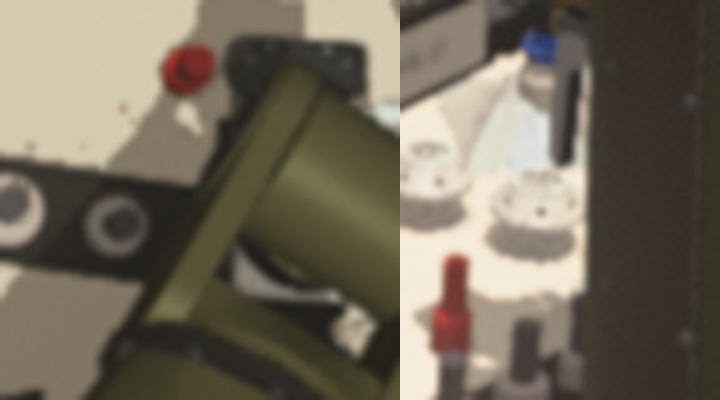

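The arm hides the socket in both views, with only the medium and red ones visible at top (333,234) and (347,204). I'll go down by calculation, watching the force.

```bash
python3 -m handwheel '[[-0.0005,0.0005,0.03,0],[-0.0005,0.0005,0.055,0],[-0.0005,0.0005,0.075,0],[-0.0005,0.0005,0.0875,0],[-0.0005,0.0005,0.0875,0]]'; python3 -m handwheel '[[0,0,0,0],[0,0,0,0],[0,0,0,0],[0,0,0,0]]' 1 15;  python3 go.py 445 -258 58 85
```

```text
clock: 2.35
eef_pos: [445.3, -259.5, 60.9]
eef_rot: [3.141, 0.0, 1.479]
wrist_force: [0.4, 0.1, -0.2]
finger_gap: 51.3
clock: 2.85
eef_pos: [445.4, -259.5, 61.1]
eef_rot: [3.14, 0.001, 1.479]
wrist_force: [0.9, -1.0, -0.4]
finger_gap: 14.7
t 2.85 pos [ 445.4 -259.5   61.1] rot [179.9   0.   84.8] j6 -0.51 F [ 0.9 -1.  -0.4] M [-0.07 -0.06 -0.01] gap 14.7
shift [ 0.0015 -0.0005  0.0031] turn -0.2
```

```bash
python3 -m handwheel '[[0,0,0,0],[0,0,0,0]]';  python3 go.py 445 -258 58 85
```

```text
clock: 3.1
eef_pos: [445.4, -259.5, 61.1]
eef_rot: [3.14, 0.001, 1.479]
wrist_force: [0.6, -0.1, 0.3]
finger_gap: 0.4
t 3.1 pos [ 445.4 -259.5   61.1] rot [179.9   0.   84.8] j6 -0.51 F [ 0.6 -0.1  0.3] M [-0.04 -0.03 -0.01] gap 0.4
shift [ 0.0015 -0.0005  0.0031] turn -0.2
```

The jaws shut on nothing, so I'll look before moving.

```bash
python3 - <<'E'
from h import *
t=shot("top",1);s=shot("scene",1)
def crop(im,u,v,w,h,W,H): return cv2.resize(im[v:v+h,u:u+w,::-1].clip(0,255).astype(np.uint8),(W,H),interpolation=cv2.INTER_CUBIC)
cv2.imwrite("pics/p2.png",np.hstack([crop(t,290,180,120,120,400,400),crop(s,300,100,120,120,400,400)]))
E
```

```text
(no output)
```

View pics/p2.png

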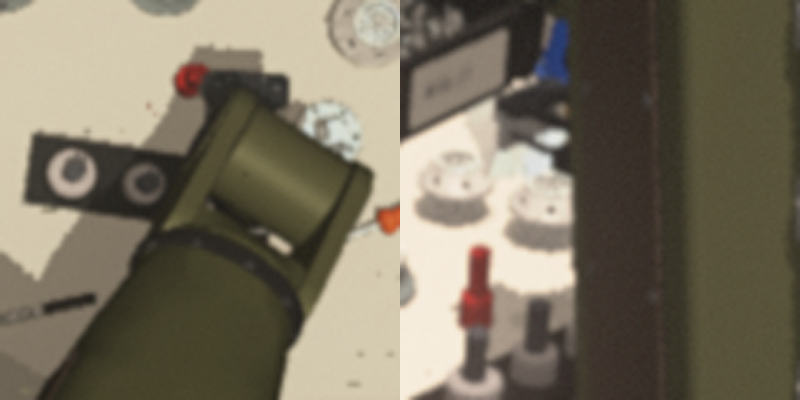

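```bash
python3 - <<'E'
from h import *
s=read_state()
for z in(150,180,200,220,250): print(z,[np.round(proj("top",[x,-259.5-9*(x-445)/100*-0+0,z]),1) for x in(445,534)], [np.round(proj("scene",[x,-259.5,z]),1) for x in (445,534)])
E
```

```text
150 [array([357.9, 235.6]), array([356.7, 204.3])] [array([358. , 163.1]), array([331.2, 152.3])]
180 [array([359.8, 235.2]), array([358.5, 203.2])] [array([359.2, 153.1]), array([332. , 142.6])]
200 [array([361., 235.]), array([359.7, 202.4])] [array([360. , 146.3]), array([332.5, 135.9])]
220 [array([362.4, 234.7]), array([361. , 201.5])] [array([360.8, 139.3]), array([333.1, 129.1])]
250 [array([364.4, 234.3]), array([363. , 200.2])] [array([362.1, 128.7]), array([333.9, 118.7])]
```

```bash
python3 -m handwheel '[[0,0,-0.05,0],[0,0,-0.1,0],[-0.06,-0.01,-0.1,0],[-0.12,-0.05,-0.1,0],[-0.17,-0.1,-0.1,0]]' 0.45; python3 -m handwheel '[[-0.06,-0.04,0,0],[-0.07,-0.06,0,0],[-0.07,-0.06,0,0]]'; python3 - <<'E'
from h import *
t=shot("top",2);s=shot("scene",2)
np.save("t1.npy",t);np.save("s1.npy",s)
def crop(im,u,v,w,h,W,H): return cv2.resize(im[v:v+h,u:u+w,::-1].clip(0,255).astype(np.uint8),(W,H),interpolation=cv2.INTER_CUBIC)
cv2.imwrite("pics/p3.png",np.hstack([crop(t,290,200,100,80,500,400),crop(s,300,150,75,100,300,400)]))
E
```

```text
clock: 3.82
eef_pos: [342.2, -409.4, 160.9]
eef_rot: [3.141, 0.001, 1.48]
wrist_force: [0.1, -0.5, -0.9]
finger_gap: 47.1
clock: 4.2
eef_pos: [274.5, -474.5, 160.7]
eef_rot: [3.141, 0.0, 1.477]
wrist_force: [-0.5, 0.8, 0.4]
finger_gap: 51.9
```

View pics/p3.png

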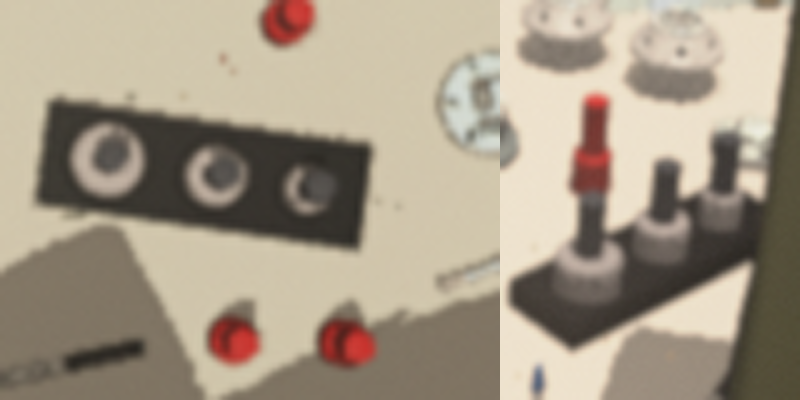

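The small socket still stands untouched, with its drive top at top (354,237) and scene (356,184). I'll check the reported tool pose against the pictures.

```bash
python3 - <<'E'
from h import *
t=np.load("t1.npy");s=np.load("s1.npy");st=read_state()
print("drive top",onz("top",354,237,88).round(1),onz("scene",356.5,183.7,88).round(1), "joints",st["joints"].round(3),st["eef_pos"].round(1))
from scipy.spatial.transform import Rotation as Ro
R=Ro.from_euler("xyz",st["eef_rot"]).as_matrix(); p=st["eef_pos"]
o=[]
for n,im in(("top",t),("scene",s)):
    im=np.ascontiguousarray(im[...,::-1].clip(0,255).astype(np.uint8)); 
    for q,c in(([0,0,8],(0,255,255)),([0,26,8],(0,255,0)),([0,-26,8],(0,255,0)),([0,0,-89],(255,0,255)),([0,88,-89],(255,0,255)),([0,-88,-89],(255,0,255))):
        u=proj(n,p+R@np.array(q)); print(n,q,np.round(u)); cv2.circle(im,(int(round(u[0])),int(round(u[1]))),2,c,-1)
    o.append(im)
a=o[0][150:420,230:560]; b=o[1][0:420,280:560]
a=cv2.resize(a,(490,400));b=cv2.resize(b,(300,450))
a=cv2.copyMakeBorder(a,0,50,0,0,cv2.BORDER_CONSTANT)
cv2.imwrite("pics/p4.png",np.hstack([a,b]))
E
```

```text
drive top [ 443.  -258.1   88. ] [ 441.1 -257.8   88. ] joints [-1.108e+00  3.090e-01  1.549e+00  1.000e-03  1.283e+00 -1.019e+00] [ 277.  -473.   160.9]
top [0, 0, 8] [437. 294.]
top [0, 26, 8] [437. 285.]
top [0, -26, 8] [437. 304.]
top [0, 0, -89] [451. 298.]
top [0, 88, -89] [452. 263.]
top [0, -88, -89] [449. 333.]
scene [0, 0, 8] [453. 155.]
scene [0, 26, 8] [444. 152.]
scene [0, -26, 8] [461. 158.]
scene [0, 0, -89] [461. 122.]
scene [0, 88, -89] [432. 112.]
scene [0, -88, -89] [492. 133.]
```

View pics/p4.png

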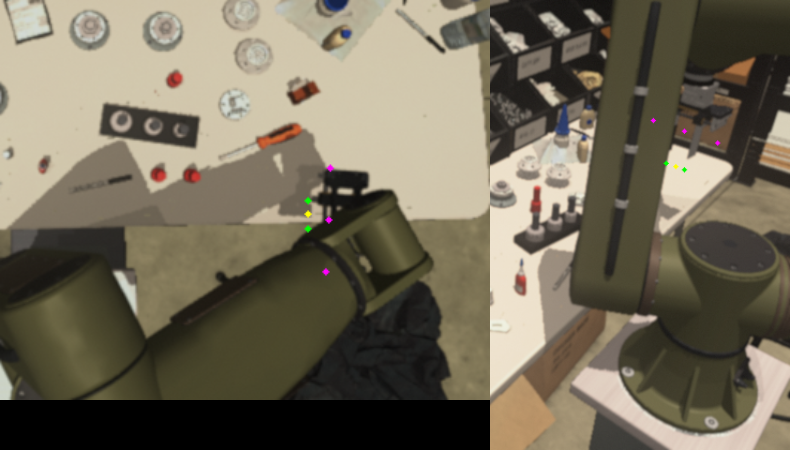

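The projected finger points don't coincide with the visible gripper. I'll go over the left stand, where the scene camera sees the gripper well, and compare there too.

```bash
python3 -m handwheel '[[0.05,0.03,0,0],[0.11,0.06,0,0],[0.17,0.09,0,0],[0.23,0.12,0,0],[0.29,0.145,0,0]]'; python3 -m handwheel '[[0.06,0.02,0,0],[0.12,0.04,0,0],[0.18,0.06,0,0],[0.24,0.08,0,0],[0.29,0.1,0,0]]'; python3 go.py 522 148 160 85
```

```text
clock: 5.03
eef_pos: [441.0, -208.6, 161.2]
eef_rot: [3.14, 0.001, 1.482]
wrist_force: [1.1, -0.9, -0.3]
finger_gap: 51.9
clock: 5.65
eef_pos: [566.5, 74.9, 161.5]
eef_rot: [3.139, 0.001, 1.485]
wrist_force: [0.1, -0.5, 0.4]
finger_gap: 51.8
t 5.65 pos [566.5  74.9 161.5] rot [179.9   0.   85.1] j6 0.15 F [ 0.1 -0.5  0.4] M [-0.15 -0.05 -0.05] gap 51.8
shift [ 0.069  -0.0507  0.0013] turn 0.1
```

```bash
python3 -m handwheel '[[0.04,-0.03,0,0],[0.069,-0.0505,0,0],[0.069,-0.0505,0,0],[0.069,-0.0505,0,0]]'; python3 - <<'E'
from h import *
from scipy.spatial.transform import Rotation as Ro
t=shot("top",2);s=shot("scene",2);np.save("t2.npy",t);np.save("s2.npy",s)
st=read_state();p=st["eef_pos"];print(p,st["eef_rot"])
def mk(n,im,p,rot,u0,v0,w,h,W,H):
    k=W/w; c=cv2.resize(im[v0:v0+h,u0:u0+w,::-1].clip(0,255).astype(np.uint8),(W,H),interpolation=cv2.INTER_CUBIC)
    R=Ro.from_euler("xyz",rot).as_matrix()
    for q,cl in(([0,0,8],(0,255,255)),([0,26,8],(0,255,0)),([0,-26,8],(0,255,0)),([0,0,-89],(255,0,255)),([0,88,-89],(255,0,255)),([0,-88,-89],(255,0,255))):
        u=proj(n,p+R@np.array(q)); cv2.circle(c,(int((u[0]-u0+.5)*k),int((u[1]-v0+.5)*k)),3,cl,-1)
    return c
a=mk("scene",s,p,st["eef_rot"],170,110,120,120,400,400)
b=mk("scene",np.load("s1.npy"),np.array([277,-473,160.9]),[3.141,0,1.477],430,50,100,150,267,400)
cv2.imwrite("pics/p5.png",np.hstack([a,b]))
E
```

```text
clock: 6.15
eef_pos: [522.3, 148.2, 161.5]
eef_rot: [3.139, 0.001, 1.485]
wrist_force: [-0.4, 0.2, 0.2]
finger_gap: 51.4
[522.49971813 147.33978641 161.26643643] [3.13921994e+00 7.23701449e-04 1.48352135e+00]
```

View pics/p5.png

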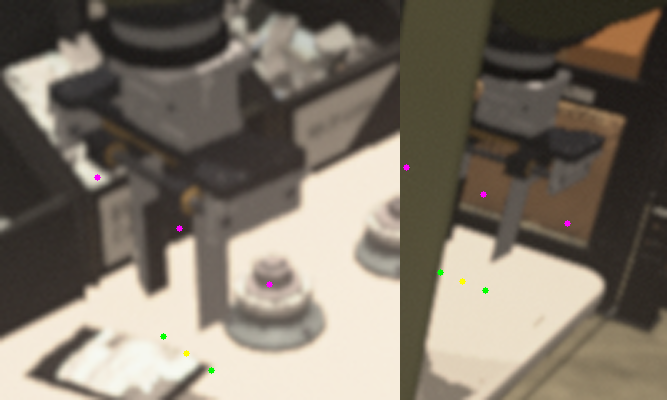

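Both tips appear about 13 px higher in the scene view than the reported pose predicts, and the top view agrees horizontally. The real fingertips therefore sit about 30 mm above the reported ones, so the jaws closed above the drive end. I'll go back and grip lower, by feel.

```bash
python3 -m handwheel '[[-0.06,-0.007,0,0],[-0.12,-0.014,0,0],[-0.18,-0.021,0,0],[-0.24,-0.028,0,0],[-0.3,-0.035,0,0]]'; python3 go.py 444 -258 120 85
```

```text
clock: 6.98
eef_pos: [460.7, -150.8, 161.6]
eef_rot: [3.139, 0.001, 1.483]
wrist_force: [0.9, -0.4, -0.7]
finger_gap: 51.5
t 6.97 pos [ 460.7 -150.8  161.6] rot [179.8   0.   85. ] j6 -0.3 F [ 0.9 -0.4 -0.7] M [-0.09 -0.1   0.03] gap 51.5
shift [-0.1082 -0.0074  0.0417] turn -0.0
```

```bash
python3 - <<'E'
from h import *
# finger-tip px -> z at reported xy, pose 2 mean tips
for n,p,px in(("scene",[522.5,147.3],(223.8,202.0)),):
    for z in(150,170,180,190,200): print(z,np.round(proj(n,[*p,z]),1),px)
E
```

```text
150 [225.7 216.6] (223.8, 202.0)
170 [225.2 209.2] (223.8, 202.0)
180 [224.9 205.5] (223.8, 202.0)
190 [224.7 201.7] (223.8, 202.0)
200 [224.5 197.8] (223.8, 202.0)
```

```bash
python3 -m handwheel '[[-0.055,-0.004,0.01,0],[-0.1082,-0.0075,0.04,0],[-0.1082,-0.0075,0.08,0],[-0.1082,-0.0075,0.11,0],[-0.1082,-0.0075,0.12,0]]'; python3 go.py 444 -258 30 85
```

```text
clock: 7.6
eef_pos: [443.2, -258.2, 40.2]
eef_rot: [3.141, -0.0, 1.482]
wrist_force: [-0.1, -0.0, 0.1]
finger_gap: 51.9
t 7.6 pos [ 443.2 -258.2   40.2] rot [180.   -0.   84.9] j6 -0.51 F [-0.1 -0.   0.1] M [-0.08 -0.09  0.03] gap 51.9
shift [0.0003 0.0008 0.0102] turn -0.1
```

```bash
python3 -m handwheel '[[0,0.001,0.006,0],[0,0.001,0.012,0],[0,0.001,0.012,0]]'; python3 -m handwheel '[[0,0,0,0],[0,0,0,0],[0,0,0,0],[0,0,0,0],[0,0,0,0]]' 1 10; python3 go.py 444 -258 30 85
```

```text
clock: 7.98
eef_pos: [444.4, -258.3, 28.5]
eef_rot: [3.141, -0.0, 1.482]
wrist_force: [0.8, -0.1, 0.9]
finger_gap: 51.7
clock: 8.6
eef_pos: [444.5, -258.3, 28.6]
eef_rot: [3.14, -0.0, 1.482]
wrist_force: [-0.4, -0.1, 1.8]
finger_gap: 19.5
t 8.6 pos [ 444.5 -258.3   28.6] rot [179.9  -0.   84.9] j6 -0.51 F [-0.4 -0.1  1.8] M [ 0.14 -0.02 -0.03] gap 19.5
shift [ 0.0002 -0.0005 -0.0014] turn -0.1
```

The jaws caught it at a gap of 19.5 mm. I'll grip harder so the flats align.

```bash
python3 -m handwheel '[[0,0,0,0],[0,0,0,0],[0,0,0,0],[0,0,0,0]]' 1 45; python3 go.py 444 -258 30 85
```

```text
clock: 9.1
eef_pos: [444.5, -258.3, 28.6]
eef_rot: [3.14, -0.0, 1.482]
wrist_force: [-0.5, 1.5, 0.7]
finger_gap: 18.5
t 9.1 pos [ 444.5 -258.3   28.6] rot [179.9  -0.   84.9] j6 -0.51 F [-0.5  1.5  0.7] M [ 0.06 -0.07 -0.01] gap 18.5
shift [ 0.0002 -0.0005 -0.0014] turn -0.1
```

```bash
python3 -m handwheel '[[0,0,-0.01,0],[0,0,-0.025,0],[0,0,-0.05,0],[0,0,-0.08,0],[0,0,-0.1,0]]'; python3 go.py 522 148 140 85
```

```text
clock: 9.72
eef_pos: [444.7, -258.5, 131.1]
eef_rot: [3.139, 0.001, 1.482]
wrist_force: [-0.5, -0.1, -1.3]
finger_gap: 18.6
t 9.72 pos [ 444.7 -258.5  131.1] rot [1.798e+02 1.000e-01 8.490e+01] j6 -0.51 F [-0.5 -0.1 -1.3] M [-0.04 -0.07  0.01] gap 18.6
shift [ 0.4118  0.0409 -0.0092] turn -0.1
```

```bash
python3 -m handwheel '[[0.05,0.005,0,0],[0.11,0.011,0,0],[0.17,0.017,0,0],[0.23,0.023,0,0],[0.29,0.029,0,0]]';python3 -m handwheel '[[0.055,0.0053,0,0],[0.1,0.0095,0,0],[0.121,0.0115,0,0],[0.121,0.0115,0,0]]'; python3 go.py 522 148 100 85
```

```text
clock: 10.35
eef_pos: [499.6, 29.7, 132.2]
eef_rot: [3.137, 0.001, 1.482]
wrist_force: [1.8, -0.7, -1.1]
finger_gap: 18.7
clock: 10.85
eef_pos: [521.8, 149.6, 132.5]
eef_rot: [3.137, 0.001, 1.483]
wrist_force: [0.2, -0.7, -2.2]
finger_gap: 18.6
t 10.85 pos [521.8 149.6 132.5] rot [1.797e+02 1.000e-01 8.500e+01] j6 0.3 F [ 0.2 -0.7 -2.2] M [-0.   -0.07  0.01] gap 18.6
shift [-0.0016  0.0002  0.0325] turn -0.0
```

```bash
python3 -m handwheel '[[-0.0015,0.0002,0.02,0],[-0.0015,0.0002,0.038,0],[-0.0015,0.0002,0.045,0],[-0.0015,0.0002,0.045,0]]'; python3 go.py 522 148 84 85; python3 - <<'E'
from h import *
s=shot("scene",4);np.save("s3.npy",s)
d=s[210:290,185:275,::-1]
c=cv2.resize(d.clip(0,255).astype(np.uint8),None,fx=7,fy=7,interpolation=cv2.INTER_CUBIC)
for z in(43,55,59): print(z,np.round(proj("scene",[522.2,148.3,z]),1))
for z in(66,83,100): print(z,np.round(proj("scene",[522.2,148.3,z]),1))
cv2.imwrite("pics/p6.png",c)
E
```

```text
clock: 11.35
eef_pos: [522.1, 147.2, 87.7]
eef_rot: [3.137, 0.001, 1.482]
wrist_force: [-0.1, -0.4, -0.9]
finger_gap: 18.4
t 11.35 pos [522.1 147.2  87.7] rot [1.797e+02 1.000e-01 8.490e+01] j6 0.3 F [-0.1 -0.4 -0.9] M [-0.03 -0.07  0.01] gap 18.4
shift [ 0.0007 -0.0002  0.0037] turn -0.1
43 [227.8 254. ]
55 [227.5 250. ]
59 [227.4 248.7]
66 [227.3 246.3]
83 [226.9 240.6]
100 [226.5 234.7]
```

View pics/p6.png

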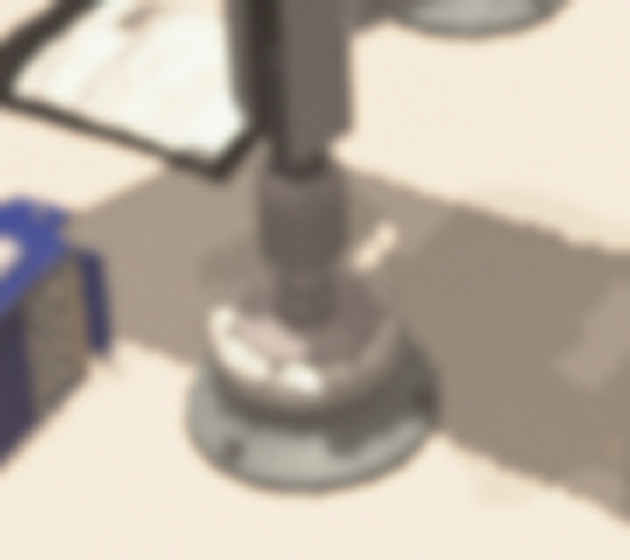

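The socket axis at u≈228 hangs over the nut at u≈228.5, within about 1 mm across the view. I'll lower it by feel.

```bash
python3 -m handwheel '[[0.001,0,0.006,0],[0.001,0,0.011,0],[0.001,0,0.011,0]]';python3 go.py 522 148 72 85; python3 -m handwheel '[[0,0,0.003,0],[0,0,0.006,0],[0,0,0.006,0]]'; python3 go.py 522 148 64 85
```

```text
clock: 11.92
eef_pos: [522.2, 148.9, 76.7]
eef_rot: [3.137, 0.001, 1.483]
wrist_force: [0.4, -0.4, -1.7]
finger_gap: 18.6
t 11.93 pos [522.2 148.9  76.7] rot [1.797e+02 1.000e-01 8.500e+01] j6 0.3 F [ 0.4 -0.4 -1.7] M [-0.   -0.1   0.01] gap 18.6
shift [-0.0009 -0.0002  0.0047] turn -0.0
clock: 12.3
eef_pos: [522.4, 148.9, 70.9]
eef_rot: [3.136, 0.001, 1.483]
wrist_force: [-1.7, -0.3, 3.4]
finger_gap: 18.7
t 12.3 pos [522.4 148.9  70.9] rot [1.797e+02 1.000e-01 8.500e+01] j6 0.3 F [-1.7 -0.3  3.4] M [-0.07  0.27 -0.01] gap 18.7
shift [-0.0009 -0.0003  0.0069] turn -0.0
```

There's contact at z 70.9, so it's resting on the nut or its bevel. I'll turn it counter-clockwise with a light push to find the flats.

```bash
python3 -m handwheel '[[0,0,0.001,-4],[0,0,0.001,-8],[0,0,0.0015,-12]]'; python3 go.py 522 148 64 85; python3 -m handwheel '[[0,0,0.001,-4],[0,0,0.001,-8],[0,0,0.0015,-12]]'; python3 go.py 522 148 64 85
```

```text
clock: 12.68
eef_pos: [521.5, 149.0, 69.1]
eef_rot: [3.139, 0.002, 1.695]
wrist_force: [-5.3, -0.3, 4.0]
finger_gap: 18.7
t 12.68 pos [521.5 149.   69.1] rot [1.799e+02 1.000e-01 9.710e+01] j6 0.09 F [-5.3 -0.3  4. ] M [ 0.08  1.34 -0.08] gap 18.7
shift [-0.0011  0.0004  0.0051] turn 12.1
clock: 13.05
eef_pos: [521.2, 149.1, 68.1]
eef_rot: [3.14, 0.002, 1.906]
wrist_force: [-6.2, -0.8, 9.3]
finger_gap: 18.9
t 13.05 pos [521.2 149.1  68.1] rot [1.799e+02 1.000e-01 1.092e+02] j6 -0.12 F [-6.2 -0.8  9.3] M [-0.23  1.4  -0.13] gap 18.9
shift [-0.0013  0.0004  0.0041] turn 24.2
```

```bash
python3 -m handwheel '[[0.0005,-0.0014,-0.001,0],[0.0005,-0.0014,0,0]]'; python3 go.py 520 149 64 109; python3 -m handwheel '[[0.0003,-0.0008,0.001,0],[0.0003,-0.0008,0.003,0]]'; python3 go.py 520 149 64 109
```

```text
clock: 13.3
eef_pos: [520.2, 149.2, 68.5]
eef_rot: [3.138, 0.002, 1.905]
wrist_force: [1.2, 0.1, 6.3]
finger_gap: 18.4
t 13.3 pos [520.2 149.2  68.5] rot [1.798e+02 1.000e-01 1.092e+02] j6 -0.12 F [1.2 0.1 6.3] M [ 0.11 -0.28 -0.01] gap 18.4
shift [-0.0001 -0.0003  0.0045] turn 0.2
clock: 13.55
eef_pos: [520.5, 149.3, 67.1]
eef_rot: [3.135, 0.003, 1.905]
wrist_force: [-1.1, -1.6, 15.9]
finger_gap: 18.8
t 13.55 pos [520.5 149.3  67.1] rot [179.6   0.2 109.1] j6 -0.12 F [-1.1 -1.6 15.9] M [-0.35  0.29 -0.08] gap 18.8
shift [-0.0002 -0.0006  0.0031] turn 0.1
```

```bash
python3 -m handwheel '[[0,0,0,-4],[0,0,0,-8],[0,0,0,-12]]'; python3 go.py 520 149 64 109; python3 -m handwheel '[[0,0,0.001,-4],[0,0,0.001,-8],[0,0,0.001,-12]]'; python3 go.py 520 149 64 109
```

```text
clock: 13.92
eef_pos: [520.2, 149.2, 66.9]
eef_rot: [3.137, 0.004, 2.116]
wrist_force: [-0.5, -1.3, -0.3]
finger_gap: 18.6
t 13.93 pos [520.2 149.2  66.9] rot [179.7   0.2 121.2] j6 -0.33 F [-0.5 -1.3 -0.3] M [-0.25  0.11 -0.11] gap 18.6
shift [-0.     -0.0002  0.0029] turn 12.2
clock: 14.3
eef_pos: [520.2, 149.0, 66.7]
eef_rot: [3.138, 0.005, 2.327]
wrist_force: [-3.7, -1.7, 9.5]
finger_gap: 18.5
t 14.3 pos [520.2 149.   66.7] rot [179.8   0.3 133.3] j6 -0.54 F [-3.7 -1.7  9.5] M [-0.45  0.71 -0.15] gap 18.5
shift [ 0.0002 -0.0002  0.0027] turn 24.3
```

```bash
python3 -m handwheel '[[0,0,-0.0005,6],[0,0,0,12],[0,0,0.002,12],[0,0,0.003,12]]'; python3 go.py 520 149 60 121
```

```text
clock: 14.8
eef_pos: [520.3, 149.0, 64.1]
eef_rot: [3.137, 0.004, 2.12]
wrist_force: [-2.6, 0.2, 6.8]
finger_gap: 18.4
t 14.8 pos [520.3 149.   64.1] rot [179.7   0.2 121.4] j6 -0.33 F [-2.6  0.2  6.8] M [-0.05  0.41 -0.01] gap 18.4
shift [ 0.0002 -0.0003  0.0041] turn 0.4
```

Still descending, now 64.1. I'll keep pressing gently.

```bash
python3 -m handwheel '[[0.0002,-0.0004,0.002,0],[0.0002,-0.0004,0.004,0],[0.0002,-0.0004,0.004,0]]'; python3 go.py 520 149 56 121;  python3 -m handwheel '[[0,0,0.002,0],[0,0,0.004,0],[0,0,0.004,0]]'; python3 go.py 520 149 56 121
```

```text
clock: 15.18
eef_pos: [520.5, 149.0, 61.5]
eef_rot: [3.135, 0.005, 2.122]
wrist_force: [-4.5, -1.4, 16.1]
finger_gap: 18.9
t 15.18 pos [520.5 149.   61.5] rot [179.6   0.3 121.6] j6 -0.34 F [-4.5 -1.4 16.1] M [-0.33  0.87 -0.03] gap 18.9
shift [ 0.0003 -0.0004  0.0055] turn 0.6
clock: 15.55
eef_pos: [521.4, 149.0, 61.1]
eef_rot: [3.133, 0.006, 2.125]
wrist_force: [-14.6, -4.6, 42.7]
finger_gap: 18.8
t 15.55 pos [521.4 149.   61.1] rot [179.5   0.4 121.7] j6 -0.34 F [-14.6  -4.6  42.7] M [-1.13  3.17 -0.24] gap 18.8
shift [ 0.0007 -0.0012  0.0051] turn 0.7
```

It's hard down at z 61.1, and 61.6 was expected for seated. I'll relieve the push and then turn clockwise in stages, watching the torque.

```bash
python3 -m handwheel '[[0.0004,-0.0008,-0.001,0],[0.0004,-0.0008,-0.001,0]]'; python3 go.py 520 149 61 121;  python3 -m handwheel '[[0,0,0.0003,4],[0,0,0.0003,8],[0,0,0.0003,8]]'; python3 go.py 520 149 61 113;  python3 -m handwheel '[[0,0,0.0003,4],[0,0,0.0003,8],[0,0,0.0003,8]]'; python3 go.py 520 149 61 105
```

```text
clock: 15.8
eef_pos: [520.4, 149.0, 62.0]
eef_rot: [3.133, 0.006, 2.126]
wrist_force: [-1.9, 1.2, 2.7]
finger_gap: 18.7
t 15.8 pos [520.4 149.   62. ] rot [179.5   0.4 121.8] j6 -0.34 F [-1.9  1.2  2.7] M [ 0.03  0.28 -0.08] gap 18.7
shift [ 0.0002 -0.0003  0.001 ] turn 0.8
clock: 16.18
eef_pos: [520.4, 148.9, 61.5]
eef_rot: [3.132, 0.005, 1.988]
wrist_force: [0.7, -0.5, 0.1]
finger_gap: 18.6
t 16.18 pos [520.4 148.9  61.5] rot [179.5   0.3 113.9] j6 -0.2 F [ 0.7 -0.5  0.1] M [ 0.02 -0.15 -0.02] gap 18.6
shift [ 0.0002 -0.0004  0.0005] turn 0.9
clock: 16.55
eef_pos: [520.8, 148.9, 61.4]
eef_rot: [3.131, 0.004, 1.85]
wrist_force: [0.5, -1.1, 3.1]
finger_gap: 18.5
t 16.55 pos [520.8 148.9  61.4] rot [179.4   0.2 106. ] j6 -0.07 F [ 0.5 -1.1  3.1] M [-0.17 -0.19 -0.01] gap 18.5
shift [ 0.0003 -0.0007  0.0004] turn 1.0
```

```bash
python3 -m handwheel '[[0,0,0.0005,3],[0,0,0.0005,6],[0,0,0.0005,6]]'; python3 go.py 520 149 61 105;  python3 -m handwheel '[[0,0,0.0003,3],[0,0,0.0003,6],[0,0,0.0003,6]]'; python3 go.py 520 149 61 105;  python3 -m handwheel '[[0,0,0.0003,3],[0,0,0.0003,6],[0,0,0.0003,6]]'; python3 go.py 520 149 61 105
```

```text
clock: 16.92
eef_pos: [521.2, 148.9, 61.4]
eef_rot: [3.129, 0.003, 1.748]
wrist_force: [-0.3, 0.7, 5.4]
finger_gap: 18.6
t 16.93 pos [521.2 148.9  61.4] rot [179.3   0.2 100.2] j6 0.04 F [-0.3  0.7  5.4] M [-0.17  0.03 -0.01] gap 18.6
shift [ 0.0003 -0.0011  0.0004] turn -4.8
clock: 17.3
eef_pos: [521.2, 149.1, 61.4]
eef_rot: [3.129, 0.002, 1.646]
wrist_force: [-2.7, 0.0, 6.0]
finger_gap: 18.0
t 17.3 pos [521.2 149.1  61.4] rot [1.793e+02 1.000e-01 9.430e+01] j6 0.14 F [-2.7  0.   6. ] M [-0.05  0.51  0.02] gap 18.0
shift [ 0.     -0.0012  0.0004] turn -10.7
clock: 17.68
eef_pos: [521.2, 149.1, 61.4]
eef_rot: [3.129, 0.0, 1.544]
wrist_force: [-1.8, 0.5, 6.8]
finger_gap: 18.3
t 17.68 pos [521.2 149.1  61.4] rot [179.3   0.   88.5] j6 0.24 F [-1.8  0.5  6.8] M [-0.08  0.34  0.12] gap 18.3
shift [-0.0001 -0.0012  0.0004] turn -16.5
```

Torque rises to +0.12 N m at yaw 88.5°, so the nut has been taken up. The search may have dragged it back by up to 20°. Turning about 54° more therefore lands at 0.55–0.98 rad either way.

```bash
python3 -m handwheel '[[0,-0.0003,0.0003,6],[0,-0.0003,0.0003,12],[0,-0.0003,0.0003,18],[0,-0.0003,0.0003,24],[0,-0.0003,0.0003,28]]'; python3 go.py 520.5 149 61 34;  python3 -m handwheel '[[0,0,0,6],[0,0,0,12],[0,0,0,18],[0,0,0,24],[0,0,0,26]]'; python3 go.py 520.5 149 61 34
```

```text
clock: 18.3
eef_pos: [521.6, 149.0, 61.5]
eef_rot: [3.129, -0.006, 1.056]
wrist_force: [2.3, -2.3, 4.4]
finger_gap: 18.5
t 18.3 pos [521.6 149.   61.5] rot [179.3  -0.4  60.5] j6 0.73 F [ 2.3 -2.3  4.4] M [-0.4  -0.58  0.17] gap 18.5
shift [-0.0005 -0.001   0.0005] turn 26.5
clock: 18.92
eef_pos: [522.0, 148.6, 61.5]
eef_rot: [3.132, -0.012, 0.604]
wrist_force: [3.2, -4.1, 1.1]
finger_gap: 18.6
t 18.93 pos [522.  148.6  61.5] rot [179.4  -0.7  34.6] j6 1.18 F [ 3.2 -4.1  1.1] M [-0.93 -0.69  0.17] gap 18.6
shift [-0.0011 -0.0012  0.0005] turn 0.6
```

```bash
python3 -m handwheel '[[0,0.0006,0.0004,0],[0,0.0006,0.0004,0],[0,0.0006,0.0004,0]]'; python3 go.py 522 149 61 34; python3 - <<'E'
from h import *
s=shot("scene",3);t=shot("top",2)
f=lambda d,k:cv2.resize(d[...,::-1].clip(0,255).astype(np.uint8),None,fx=k,fy=k,interpolation=cv2.INTER_CUBIC)
cv2.imwrite("pics/p7.png",np.hstack([f(s[190:290,185:275],4),f(t[190:290,290:390],4)]))
E
```

```text
clock: 19.3
eef_pos: [522.3, 148.4, 61.5]
eef_rot: [3.132, -0.012, 0.607]
wrist_force: [-0.5, -0.1, 5.9]
finger_gap: 18.8
t 19.3 pos [522.3 148.4  61.5] rot [179.5  -0.7  34.8] j6 1.18 F [-0.5 -0.1  5.9] M [-0.13  0.37  0.1 ] gap 18.8
shift [ 0.0001 -0.0007  0.0005] turn 0.8
```

View pics/p7.png

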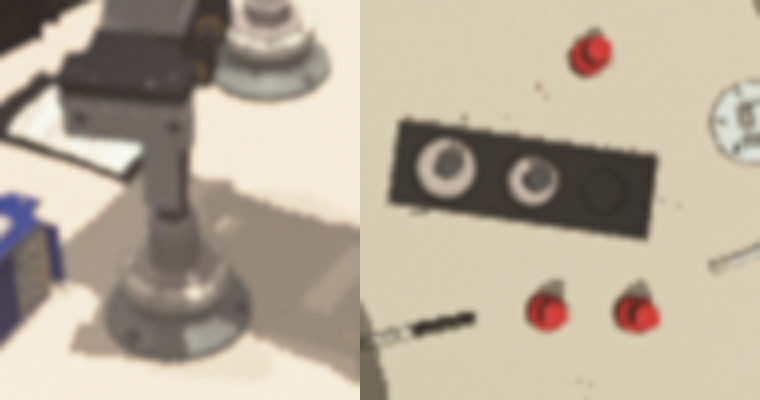

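The scene view shows the socket upright and down on the washer at about (228,250). The top view shows the large and medium sockets upright in their pockets and the small pocket empty. Handing in.

```bash
python3 -c "
from cell import manip; print(manip.sign_off())"; python3 go.py 522 149 61 34
```

```text
the job is handed in; nothing more can be done
None
the job is handed in; nothing more can be done
```

The left nut takes the small socket (19 mm). It is pushed home, the nut has been turned clockwise, and I handed the job in at about 19.5 s with the gripper still holding the socket.

**Fit:** In the pictures this nut looked the smallest, so I tried only the small socket; the medium and large ones were never touched. With a light push and a counter-clockwise search it dropped over the nut. It stopped hard at a reported z of 61.1–61.5 mm, where 61.6 was expected for seated.

**Turn:** Going clockwise, the torque rose to about 0.12 N m after roughly 33°, which is more than the 20° of lag described. I then turned another 54° at about 0.17 N m. The nut's final angle is inferred, not measured: about 0.55–0.98 rad, because the search may have dragged it back by up to about 20°.

**Last checks:**
- **Grip:** finger gap 18.8 mm, set to 45 N. That is slightly over the 18 mm flats, so the drive end may sit a few degrees askew in the jaws.
- **Seating:** push of about 6 N with near-zero side force, tool tilt about 0.7°. The last picture shows the socket down on the washer.
- **Other sockets:** the medium and large ones are upright in their own pockets.

**What disagreed:** The first grasp closed on air. In the pictures the real fingertips were about 36 mm higher than the reported tool height implies. I gripped about 32 mm lower, and took seating heights from the height at which the socket was picked up.

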